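Rebuild the stepped jam stand on the breakfast counter

ROBOT

A 6-joint arm with a two-finger parallel gripper is mounted at the origin on the work surface. World frame = base frame: x ahead of the robot, y to its left, z up, the work surface at z = 0. Lengths are in m, angles in rad, forces in N, time in s.
With the tool pointing down it reaches from about 0.325 to 0.875 m from the base axis. Payload 4.4 kg.
Tool frame: the origin (TCP) lies between the finger pads; the fingertips stand 8 mm ahead of it and the grasp point (between the pads) lies 11 mm behind it; z points along the fingers, y is the direction in which the jaws open and shut (so a half turn about z gives the same grasp; the last joint's range is limited). The gripper opens to 85 mm and grips with 20 to 120 N. Pads are 22 mm wide; open, the fingers measure 114 mm over their backs; the gripper's body (76 mm by 85 mm) begins 54 mm behind the grasp point. The pads swing forward as they close: fully open they stand 13 mm farther back than shut.
Start: joints at [1.115, 0.207, 1.542, -0, 1.393, -0.15], TCP at [0.173, 0.548, 0.201] pointing down, gripper open.
Joint ranges: [-2.73, 2.73], [-0.86, 2.22], [0.23, 2.46], [-1.11, 4.25], [0.08, 2.63], [-2.82, 2.82]. Speed limits (rad/s): [2.79, 2.79, 3.14, 3.14, 3.14, 3.14].

INTERFACE

Orientations are given as a unit quaternion [w, x, y, z].
In Python, from workcell import env, read_camera, camera_info gives the robot as it stands.
- The arm moves only by the tool carry_out, never from a script. Its argument "rows" is one flat list of numbers, 6 for each row, row after row: the shift along the tool's x, y, z in mm, then the turn, a rotation vector about the tool's x, y, z in rad. A call has 1 to 12 rows; each row shifts and turns the commanded pose from where the row before left it, along the tool's axes as they then stand; what a row does not reach is not made up. A row lasts 1/10 s, in which the tool goes at most 50 mm and 8.59 degrees, less where a joint would pass 70% of its speed; a pose out of reach is approached as far as the arm can. A call is refused whole if a number of a shift passes 50 or a number of a turn 0.15, either way. A call with a gripper value outside its range is refused whole. "hand" is the opening, from 0 (shut) to 1 (fully open), set as the call begins (left out, the last holds). The fingers move at their own pace and stop on an object; the grip force is fixed at half the most. Time passes only in rows, so rows that do not move let the fingers close. It gives the time, the measured TCP pose, the force and the opening at its end, in the units of the state.
- env.get_obs(): the state, without advancing time (a new reading comes with each control period).
- read_camera(name): name is "scene" or "top" or "wrist"; returns the picture (400x640x3 uint8, red, green, blue); there is no depth.
- camera_info(name): a dict with "fov_y" (degrees; the focal length in pixels is half the picture's height over the tangent of half this angle, whatever the lens; pixels are square), "cx", "cy" (the principal point, pixels), "R" (3x3) and "t" (3): a world point X has camera coordinates R X + t; the wrist camera has in their place "T_tool_cam" (4x4, takes a point from camera to tool coordinates, whose origin is the TCP and whose axes are the flange's). Camera axes: x right, y down, z forward; pixel columns grow to the right and rows downward; lengths in m; the calibration is good to about 2 mm. A picture is of the moment at which its call begins: read the wrist's pose just before it. camera_info takes no time and is no camera call.
- env.finish_job(): hands the job in, once; it reports no verdict.
The state is a dict: "time": time; "q": joint angles; "qvel": joint speeds; "joint_efforts": joint torques, N m; "ee_pos": TCP position; "ee_rot": TCP orientation; "force": force on the tool from outside, world axes, zero at the start; "moment": the same for the moment, N m; "gripper_width": opening from 0.0 (shut) to 1.0 (fully open).
Only numpy, scipy, OpenCV 4.12 (cv2) and the standard library are available. Lean on these libraries where they do the work, as an engineer would, in place of code of your own. Each camera call takes 0.05 s, during which the arm holds its last target. There are 200 camera calls.

TASK

The jam stand has come back from washing. First take the blue guard sleeve off its post and stand it upright in the middle of the blue cup, where it belongs. Then rebuild the stand: thread the white large tier, then the yellow medium tier, then the grey small tier over the post, hub up, lowering each one gently until it is fully home and without letting it drop, and leave the orange sleeve, the jam jar and the mug where they are.

Things in the scene. Friction and masses are not known exactly. Their poses are not given: they have to be found in the camera images.
- stand: The jam stand, fixed to the counter: a dark wooden disc, 130 mm across and 20 mm high, with an upright steel post of 20 mm diameter in its middle. Origin: centre of the underside; z up. The post rises 62 mm above the disc; its last 10 mm taper to 10 mm diameter at the tip.
- seat (a point): Centre of the top face of the stand's wooden disc (20 mm above the counter), on the post axis. The underside of the large tier comes home here; the medium tier then sits on the large tier's hub 24 mm higher, the small one on the medium tier's hub 48 mm above the seat (the post reaches 14 mm into the small tier).
- post_top (a point): Tip of the steel post, 82 mm above the counter, on the post axis.
- tier_large: A flat round disc, 150 mm across and 6 mm thick, white plastic, with a steel hub standing up from its middle: a tube of 40 mm outer diameter whose top is 24 mm above the disc's underside. A bore of 25 mm diameter runs through disc and hub. It starts lying flat on the counter, hub up (which of the three resting places is drawn by lot). Origin: centre of the underside, on the bore axis; z up along the bore. 170 g nominal, varying by about a third.
- tier_medium: A flat round disc, 120 mm across and 6 mm thick, yellow plastic, with a steel hub standing up from its middle: a tube of 40 mm outer diameter whose top is 24 mm above the disc's underside. A bore of 25 mm diameter runs through disc and hub. It starts lying flat on the counter, hub up (which of the three resting places is drawn by lot). Origin: centre of the underside, on the bore axis; z up along the bore. 120 g nominal, varying by about a third.
- tier_small: A flat round disc, 90 mm across and 6 mm thick, grey plastic, with a steel hub standing up from its middle: a tube of 40 mm outer diameter whose top is 24 mm above the disc's underside. A bore of 25 mm diameter runs through disc and hub. It starts lying flat on the counter, hub up (which of the three resting places is drawn by lot). Origin: centre of the underside, on the bore axis; z up along the bore. 80 g nominal, varying by about a third.
- sleeve_blue: Blue plastic guard sleeve: an upright tube 60 mm tall, 54 mm outer diameter, bore 25 mm. It starts on the stand's post, resting on the wooden disc, so the post tip stands 2 mm above it. Origin: centre of its underside; z up along the bore. About 100 g.
- cup_blue: Fixed round shallow cup of blue plastic on the black mat, 84 mm outer diameter, 72 mm inside diameter, 15 mm high, floor 5 mm thick. Origin: centre of its underside (3 mm above the counter); z up. Which of the three places on the mat it has changes from run to run. Empty: the storage place of the blue sleeve.
- cup_green: Fixed round shallow cup of green plastic on the black mat, 84 mm outer diameter, 72 mm inside diameter, 15 mm high, floor 5 mm thick. Origin: centre of its underside (3 mm above the counter); z up. Which of the three places on the mat it has changes from run to run. Empty, and stays empty.
- cup_orange: Fixed round shallow cup of orange plastic on the black mat, 84 mm outer diameter, 72 mm inside diameter, 15 mm high, floor 5 mm thick. Origin: centre of its underside (3 mm above the counter); z up. Which of the three places on the mat it has changes from run to run. The orange sleeve stands in it.
- sleeve_orange: Orange sleeve of the same shape as the blue one (60 mm tall, 54 mm outer diameter), standing in the orange cup; to be left alone. Origin: centre of its underside.
- jam_jar: Amber glass jam jar with a brass-coloured lid, 66 mm diameter, 85 mm tall, standing on the counter beyond the stand; to be left alone. Origin: centre of its underside.
- mug: White mug with a handle, 80 mm diameter, 90 mm tall, standing on the counter beyond the stand; to be left alone. Origin: centre of its underside.

How it is judged:
On the way, in this order (a step that is already met when the one before it is completed fails the run):
1. the blue sleeve stands upright in the blue cup (horizontal distance between sleeve_blue and cup_blue below 0.013 m and z of sleeve_blue in the frame of cup_blue below 0.009 m and angle between sleeve_blue's own z axis and vertical below 0.08 rad), for 0.2 s.
2. the large tier is fully home on the post (z of tier_large in the frame of seat between -0.003 and 0.003 m and horizontal distance between tier_large and seat below 0.007 m and angle between tier_large's own z axis and vertical below 0.06 rad), for 0.2 s.
3. the medium tier is fully home on the post (z of tier_medium in the frame of seat between 0.021 and 0.027 m and horizontal distance between tier_medium and seat below 0.007 m and angle between tier_medium's own z axis and vertical below 0.06 rad), for 0.2 s.
4. the small tier is fully home on the post (z of tier_small in the frame of seat between 0.045 and 0.051 m and horizontal distance between tier_small and seat below 0.007 m and angle between tier_small's own z axis and vertical below 0.06 rad), for 0.2 s.
At the end, for the whole second after the job is handed in: Blue sleeve upright on the floor of the blue cup, within 13 mm of its middle. Large, medium and small tier at rest on the post, within 7 mm of its axis, 3 mm of their home heights (0, 24, 48 mm above the disc) and 0.06 rad of level. Order: sleeve, large, medium, small (all of step 1 and all of step 2 and all of step 3 and all of step 4 and linear speed of each of sleeve_blue, tier_large, tier_medium, tier_small below 0.02 m/s); the robot touches nothing.
It fails at once if the orange sleeve, jam jar or mug is pushed more than 30 mm or tipped over (distance of any of sleeve_orange, jam_jar, mug from where it was at the start of the episode above 0.03 m or angle between any of sleeve_orange, jam_jar, mug's own z axis and vertical above 0.5 rad).
It fails at once if the large tier is dropped down the post (faster than 0.55 m/s once threaded) (horizontal distance between tier_large and seat below 0.012 m and z of tier_large in the frame of seat below 0.06 m and linear speed of tier_large above 0.55 m/s).
It fails at once if the medium tier is dropped down the post (faster than 0.55 m/s once threaded) (horizontal distance between tier_medium and seat below 0.012 m and z of tier_medium in the frame of seat below 0.06 m and linear speed of tier_medium above 0.55 m/s).
It fails at once if the small tier is dropped down the post (faster than 0.55 m/s once threaded) (horizontal distance between tier_small and seat below 0.012 m and z of tier_small in the frame of seat below 0.06 m and linear speed of tier_small above 0.55 m/s).
It also fails if it takes over 72 s, if anything falls off the work surface, if the arm or the gripper's body presses on something with over 40 N, if the wrist force passes 120 N, or if a joint passes its speed limit or range.

## Working session

There is one attempt and no reset: what is moved stays moved. The work goes in short steps, Python scripts to look and compute and a tool call to move; the robot and the scene stay as the last step left them, time stands still between calls to the robot, and variables do not carry over. Pictures are saved under pics/ and viewed, on a budget of 10 in all, crops included, one or two more only if the job needs it, and the job is handed in when it is done.

Besides the shell and the picture viewer there is one more tool, called after "Request:" as name(argument=value, ...) on one line, values as JSON. carry_out: Moves the arm, as the interface text tells. Its arguments: {"type":"object","properties":{"rows":{"type":"array","items":{"type":"number"}},"hand":{"type":"number"}},"required":["rows"]}

```bash
mkdir -p pics
python3 - <<'E'
from workcell import env, read_camera, camera_info
import cv2, numpy as np
for n in ("scene","top"):
    cv2.imwrite(f"pics/{n}0.png", read_camera(n)[:,:,::-1]); print(n,camera_info(n))
print("wrist",camera_info("wrist"))
o=env.get_obs(); print({k:np.round(v,4).tolist() for k,v in o.items()})
E
```

```text
scene {'fov_y': 44.83381813026779, 'cx': 314.7928521508488, 'cy': 204.01320629995766, 'R': array([[-1.08420730e-01,  9.94105012e-01,  4.13668968e-04],
       [ 6.67921822e-01,  7.31541892e-02, -7.40627372e-01],
       [-7.36291644e-01, -8.00230618e-02, -6.71915862e-01]]), 't': array([ 0.09510245, -0.34263514,  1.69382033])}
top {'fov_y': 54.4417815330352, 'cx': 318.402272016449, 'cy': 201.98991258456564, 'R': array([[ 0.02102533, -0.99973775, -0.00907555],
       [-0.98475161, -0.01914049, -0.17291014],
       [ 0.17269108,  0.01257266, -0.98489579]]), 't': array([-0.03229954,  0.62631752,  1.02485065])}
wrist {'fov_y': 69.81868641846656, 'cx': 322.9412607270833, 'cy': 198.8422346130771, 'T_tool_cam': array([[ 1.27472175e-05, -9.59028663e-01, -2.83309059e-01,
         7.34234560e-02],
       [ 9.99998980e-01,  4.16856979e-04, -1.36610735e-03,
         1.53177953e-03],
       [ 1.42823546e-03, -2.83308752e-01,  9.59027690e-01,
        -1.71810838e-01],
       [ 0.00000000e+00,  0.00000000e+00,  0.00000000e+00,
         1.00000000e+00]])}
{'time': 0.1, 'q': [1.1145, 0.2074, 1.5428, -0.0001, 1.3935, -0.1505], 'qvel': [-0.0002, -0.0002, -0.0054, -0.0001, 0.0017, -0.0004], 'joint_efforts': [-0.0004, -38.4094, -29.2551, -0.0003, 0.0048, -0.0], 'ee_pos': [0.1728, 0.5476, 0.2004], 'ee_rot': [-0.0003, 0.1523, 0.9883, -0.001], 'force': [-0.2894, 0.2578, -1.3173], 'moment': [-0.0054, -0.0325, -0.0298], 'gripper_width': 1.0013}
```

View pics/top0.png

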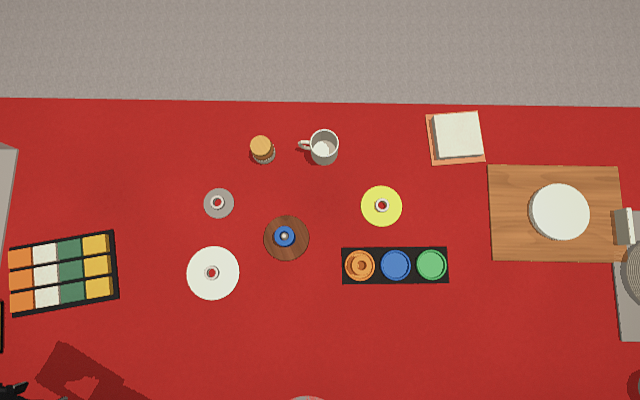

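View pics/scene0.png

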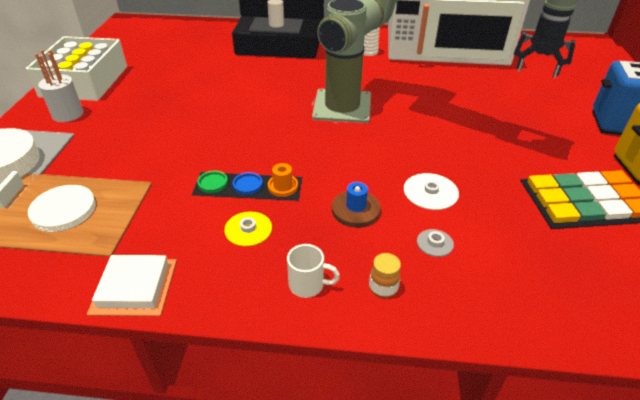

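Top view: the blue sleeve is on the wood disc at (284,237). White tier is at (212,272), yellow at (381,205), grey at (218,202). Cups run orange (360,265), blue (396,264), green (431,264). The scene view agrees.

```bash
cat > h.py <<'E'
import cv2, numpy as np
from workcell import env, read_camera, camera_info
from scipy.spatial.transform import Rotation as Ro
def cam(n):
    c=camera_info(n); f=200/np.tan(np.radians(c["fov_y"]/2))
    if n=="wrist":
        o=env.get_obs(); q=np.array(o["ee_rot"]); Rt=Ro.from_quat(q[[1,2,3,0]]).as_matrix()
        T=c["T_tool_cam"]; Rwc=Rt@T[:3,:3]; p=Rt@T[:3,3]+o["ee_pos"]
        R=Rwc.T; t=-R@p
    else: R,t=c["R"],c["t"]
    return f,c["cx"],c["cy"],np.array(R),np.array(t)
def back(C,uv,z):
    f,cx,cy,R,t=C; uv=np.atleast_2d(uv).astype(float)
    d=np.c_[(uv[:,0]-cx)/f,(uv[:,1]-cy)/f,np.ones(len(uv))]@R; p=-R.T@t
    return p+d*((z-p[2])/d[:,2])[:,None]
def proj(C,X):
    f,cx,cy,R,t=C; c=R@np.asarray(X)+t; return np.array([cx+f*c[0]/c[2],cy+f*c[1]/c[2]])
def circ(C,mask,near,z,hull=True):
    "largest-contour near pixel, outline hull back-projected to plane z, circle fit -> x,y,r"
    cs,_=cv2.findContours(mask.astype(np.uint8),cv2.RETR_EXTERNAL,cv2.CHAIN_APPROX_NONE)
    cs=[c for c in cs if len(c)>8]
    k=max((c for c in cs if np.linalg.norm(c[:,0].mean(0)-near)<40), key=cv2.contourArea)
    P=back(C,cv2.convexHull(k)[:,0],z)[:,:2]*1000
    (x,y),(a,b),_=cv2.fitEllipse(P.astype(np.float32)); return np.round([x,y,a,b],1)
def hsv(n,im=None):
    im=read_camera(n) if im is None else im
    return np.moveaxis(cv2.cvtColor(im,cv2.COLOR_RGB2HSV).astype(int),2,0)
E
python3 - <<'E'
from h import *
W={'white':(.0,),}
px={"top":dict(white=(212,272),yellow=(381,205),grey=(218,202),blue=(396,264),sleeve=(284,236),wood=(286,238)),
"scene":dict(white=(432,190),yellow=(248,228),grey=(435,242),blue=(248,184),sleeve=(357,195),wood=(356,208))}
for n in px:
    im=cv2.imread(f"pics/{n}0.png")[:,:,::-1]; H,S,V=hsv(n,np.ascontiguousarray(im)); C=cam(n)
    m=dict(white=S<70,grey=S<90,yellow=(abs(H-29)<6)&(S>100),blue=(abs(H-110)<15)&(S>100))
    m["sleeve"]=m["blue"]; m["wood"]=~((H<4)|(H>174)&(S>150))|(V<125)
    for k,z in dict(white=.006,grey=.006,yellow=.006,blue=.018,sleeve=.08,wood=.02).items():
        try: print(n,k,circ(C,m[k],px[n][k],z))
        except Exception as e: print(n,k,e)
E
```

```text
top white [427.9 275.4 148.5 149.8]
top grey [627.5 271.9  88.4  89.2]
top yellow [ 628.4 -200.1  118.4  119.5]
top blue [ 460.  -236.6   85.5   86.4]
top sleeve [528.6  69.3  52.5  56.9]
top wood [529.5  70.9 129.4 129.7]
scene white [431.4 275.7 148.6 152.2]
scene grey [631.8 272.5  87.1  90. ]
scene yellow [ 631.9 -199.1  118.7  121.7]
scene blue [ 471.6 -233.9   89.1  100.1]
scene sleeve [563.3  71.5  56.5 118.4]
scene wood [526.2  71.5 129.9 183.8]
```

Request:
carry_out(rows=[0,0,0,0,0,0.14,0,0,0,0,0,0.14,0,0,0,0,0,0.14,0,0,0,0,0,0.14,0,0,0,0,0,0.14,0,0,0,0,0,0.14,0,0,0,0,0,0.14,0,0,0,0,0,0.14,0,0,0,0,0,0.145])

```text
time: 1.0
ee_pos: [0.1729, 0.5479, 0.2008]
ee_rot: [0.0, 0.709, 0.705, -0.001]
force: [0.1, 0.0, -0.7]
gripper_width: 1.003
```

Request:
carry_out(rows=[-36,27,0,0,0,0,-40,30,0,0,0,0,-40,30,0,0,0,0,-40,30,0,0,0,0,-40,30,0,0,0,0,-40,30,0,0,0,0,-40,30,0,0,0,0,-40,30,0,0,0,0,-40,30,0,0,0,0,-40,30,0,0,0,0,-40,30,0,0,0,0,-40,30,0,0,0,0])

```text
time: 2.2
ee_pos: [0.5306, 0.0705, 0.201]
ee_rot: [-0.0, 0.707, 0.707, -0.0]
force: [0.4, 0.9, 0.7]
gripper_width: 1.0
```

Run:
```python
from h import *
C=cam("wrist"); im=read_camera("wrist"); cv2.imwrite("pics/w1.png",im[:,:,::-1])
H,S,V=hsv("wrist",im); m=(abs(H-110)<15)&(S>100)
print("post top px",proj(C,[.53,.07,.082]),"sleeve",proj(C,[.53,.07,.08]))
p=proj(C,[.53,.07,.08]); 
try: print(circ(C,m,p,.08))
except Exception as e: print(e)
```

```text
post top px [323.33172942 187.90420895] sleeve [323.33167617 187.43367273]
[530.   76.2  51.6  59.2]
```

View pics/w1.png

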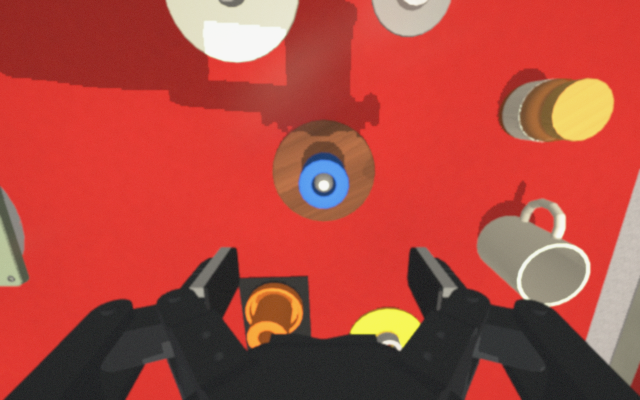

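The post tip is at (324,184), against a predicted (323,188), so the stand sits 2–4 mm further along +y than assumed. I'll descend and grip the sleeve.

Request:
carry_out(rows=[2,0,40,0,0,0,0,0,40,0,0,0,0,0,40,0,0,0,0,0,25,0,0,0,0,0,8,0,0,0])

```text
time: 2.75
ee_pos: [0.5262, 0.0745, 0.0445]
ee_rot: [-0.003, 0.707, 0.707, -0.003]
force: [-0.6, -0.0, -0.2]
gripper_width: 1.001
```

Request:
carry_out(rows=[0,0,0,0,0,0,0,0,0,0,0,0,0,0,0,0,0,0,0,0,0,0,0,0,0,0,0,0,0,0,0,0,0,0,0,0], hand=0)

```text
time: 3.35
ee_pos: [0.5325, 0.0744, 0.0522]
ee_rot: [0.002, 0.707, 0.707, 0.002]
force: [-4.3, 0.9, 12.3]
gripper_width: 0.007
```

Request:
carry_out(rows=[0,0,-5,0,0,0,0,0,-10,0,0,0,0,0,-20,0,0,0,0,0,-20,0,0,0,0,0,-20,0,0,0,0,0,-15,0,0,0,0,0,-10,0,0,0,0,0,0,0,0,0])

```text
time: 4.15
ee_pos: [0.5315, 0.0743, 0.1506]
ee_rot: [0.001, 0.707, 0.707, 0.001]
force: [0.3, 0.3, -0.3]
gripper_width: -0.001
```

The gripper shut empty, so something slipped. I'll look.

Run:
```python
from h import *
im=read_camera("wrist"); a=im[:, 100:540]
s=read_camera("scene"); b=cv2.resize(s[140:280,280:460],None,fx=2,fy=2,interpolation=cv2.INTER_CUBIC)
c=np.zeros((400,800,3),np.uint8); c[:,:440]=a; c[:280,440:800]=b
cv2.imwrite("pics/w2.png",c[:,:,::-1])
```

```text
(no output)
```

View pics/w2.png

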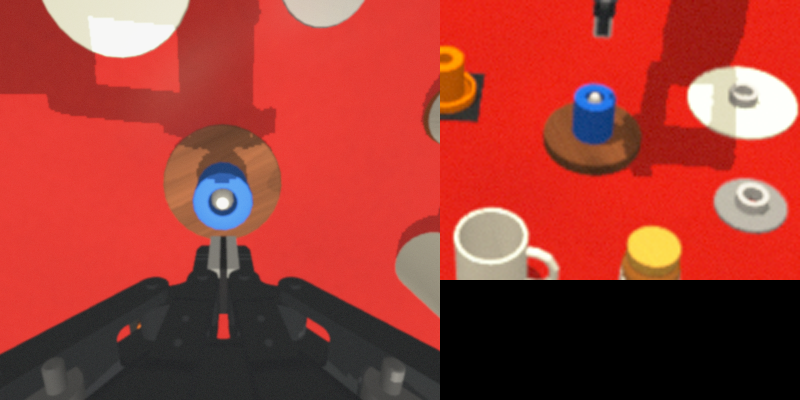

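Run:
```python
from h import *
o=env.get_obs(); print({k:np.round(v,4).tolist() for k,v in o.items()})
P=np.array(o["ee_pos"])
for n in("scene","top","wrist"):
    C=cam(n); print(n,"tcp",proj(C,P),"tip",proj(C,P-[0,0,.008]),"tipback30",proj(C,P+[0,0,.03]),"post",proj(C,[.53,.071,.082]))
```

```text
{'time': 4.25, 'q': [-0.0225, 0.1731, 1.6963, -0.0, 1.2727, -0.0224], 'qvel': [0.0002, 0.0135, 0.0172, -0.0007, 0.0018, -0.0023], 'joint_efforts': [0.0027, -36.0624, -28.3245, 0.0005, -0.0272, 0.0], 'ee_pos': [0.5298, 0.0743, 0.1482], 'ee_rot': [-0.0002, 0.7071, 0.7071, -0.0002], 'force': [0.3072, 0.1822, -0.7516], 'moment': [-0.0394, 0.0111, 0.0072], 'gripper_width': -0.0001}
scene tcp [359.94863081 166.3469444 ] tip [359.74562741 168.90189514] tipback30 [360.72639298 156.55822128] post [357.02403756 186.78050443]
top tcp [279.65439998 233.03030531] tip [279.99501506 233.32979469] tipback30 [278.32633337 231.86258879] post [283.56100833 235.32316542]
wrist tcp [324.33868854 232.74804429] tip [324.2959283  228.02852391] tipback30 [324.53624511 254.55269425] post [324.28407662 206.06468426]
```

Run:
```python
from h import *
im=read_camera("wrist")[180:380,220:420]; s=read_camera("scene")[120:220,310:410]; t=read_camera("top")[190:290,230:330]
z=lambda a,k:cv2.resize(a,None,fx=k,fy=k,interpolation=cv2.INTER_CUBIC)
c=np.zeros((600,800,3),np.uint8); c[:400,:400]=z(im,2); c[:400,400:]=z(s,4); 
cv2.imwrite("pics/w3.png",c[:400,:,::-1])
```

```text
(no output)
```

View pics/w3.png

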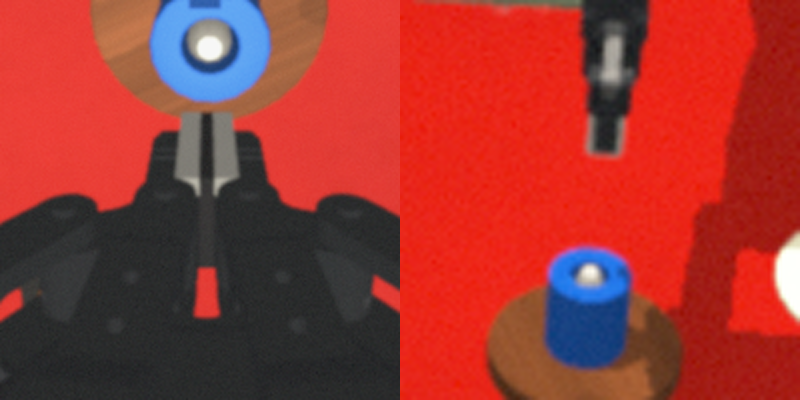

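The finger tips sit about 30 mm behind the reported TCP: the wrist view gives 31 and the scene about 25, and they touched the post at TCP z 0.052. The sleeve is still in place, so the grip simply closed above it. I'll regrip about 40 mm lower.

Request:
carry_out(rows=[0,0,0,0,0,0,0,0,0,0,0,0,0,0,10,0,0,0,0,0,30,0,0,0,0,0,40,0,0,0,0,0,40,0,0,0,0,0,20,0,0,0,0,0,4,0,0,0,0,0,0,0,0,0], hand=1)

```text
time: 5.3
ee_pos: [0.5293, 0.0743, 0.0035]
ee_rot: [-0.001, 0.707, 0.707, -0.001]
force: [-1.4, -0.3, 0.1]
gripper_width: 1.003
```

Request:
carry_out(rows=[0,0,0,0,0,0,0,0,0,0,0,0,0,0,0,0,0,0,0,0,0,0,0,0,0,0,0,0,0,0], hand=0)

```text
time: 5.8
ee_pos: [0.5323, 0.0743, 0.0067]
ee_rot: [0.002, 0.707, 0.707, 0.002]
force: [0.1, 0.2, 5.7]
gripper_width: 0.623
```

Request:
carry_out(rows=[0,0,-5,0,0,0,0,0,-10,0,0,0,0,0,-20,0,0,0,0,0,-20,0,0,0,0,0,-20,0,0,0,0,0,-10,0,0,0,0,0,0,0,0,0])

```text
time: 6.5
ee_pos: [0.5316, 0.0743, 0.0915]
ee_rot: [0.001, 0.707, 0.707, 0.001]
force: [0.8, 0.4, -1.8]
gripper_width: 0.618
```

Request:
carry_out(rows=[-15,-5,0,0,0,0,-35,-8,0,0,0,0,-40,-10,0,0,0,0,-40,-10,0,0,0,0,-40,-10,0,0,0,0,-40,-10,0,0,0,0,-40,-7,0,0,0,0,-35,-5,0,0,0,0,-20,-5,0,0,0,0,-6,0,0,0,0,0,0,0,0,0,0,0])

```text
time: 7.6
ee_pos: [0.4589, -0.237, 0.0884]
ee_rot: [-0.001, 0.708, 0.706, -0.0]
force: [0.1, -0.0, -0.8]
gripper_width: 0.618
```

Run:
```python
from h import *
o=env.get_obs(); print(np.round(o["ee_pos"],4),o["gripper_width"])
C=cam("wrist"); im=read_camera("wrist"); P=np.array(o["ee_pos"]); s=read_camera("scene")
p=proj(C,[.46,-.2366,.018]); print("cup predicted",p)
c=np.zeros((400,800,3),np.uint8); c[:,:400]=im[:,120:520]; c[:,400:]=cv2.resize(s[120:220,190:290],None,fx=4,fy=4,interpolation=cv2.INTER_CUBIC)
cv2.imwrite("pics/w4.png",c[:,:,::-1])
```

```text
[ 0.4589 -0.237   0.0884] 0.6182256881383993
cup predicted [325.42842237 200.77276259]
```

View pics/w4.png

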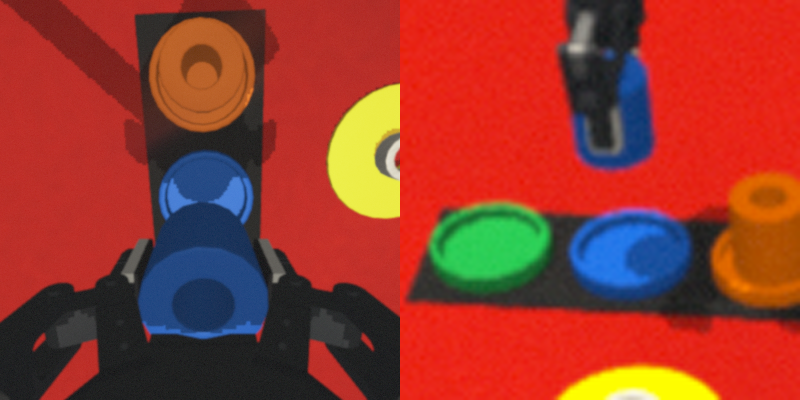

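The sleeve is held upright above the cup (cup rim centre about (326,198), prediction (325,201)). I'll shift +3 mm in y and lower.

Request:
carry_out(rows=[3,0,10,0,0,0,0,0,25,0,0,0,0,0,25,0,0,0,0,0,15,0,0,0,0,0,8,0,0,0,0,0,5,0,0,0,0,0,3,0,0,0,0,0,2,0,0,0,0,0,0,0,0,0])

```text
time: 8.6
ee_pos: [0.4605, -0.2339, -0.0031]
ee_rot: [0.0, 0.707, 0.707, 0.0]
force: [-0.0, 0.0, -0.8]
gripper_width: 0.615
```

Request:
carry_out(rows=[0,0,1,0,0,0,0,0,1,0,0,0,0,0,0,0,0,0])

```text
time: 8.9
ee_pos: [0.4603, -0.2339, -0.0053]
ee_rot: [0.0, 0.707, 0.707, 0.0]
force: [0.5, 0.1, -1.3]
gripper_width: 0.619
```

Request:
carry_out(rows=[0,0,1,0,0,0,0,0,1,0,0,0,0,0,0,0,0,0])

```text
time: 9.2
ee_pos: [0.4603, -0.234, -0.0054]
ee_rot: [0.0, 0.707, 0.707, -0.0]
force: [-5.8, 2.3, 14.9]
gripper_width: 0.62
```

Request:
carry_out(rows=[0,0,-1,0,0,0,0,0,0,0,0,0,0,0,0,0,0,0,0,0,0,0,0,0,0,0,-10,0,0,0,0,0,-30,0,0,0,0,0,-40,0,0,0,0,0,-35,0,0,0,0,0,-5,0,0,0], hand=1)

```text
time: 10.1
ee_pos: [0.4637, -0.2363, 0.1195]
ee_rot: [0.006, 0.707, 0.707, 0.001]
force: [0.9, -1.0, 0.7]
gripper_width: 1.002
```

Request:
carry_out(rows=[20,0,0,0,0,0,40,0,0,0,0,0,45,-2,0,0,0,0,48,-4,0,0,0,0,48,-4,0,0,0,0,48,-4,0,0,0,0,48,-4,0,0,0,0,48,-4,0,0,0,0,48,-4,0,0,0,0,48,-4,0,0,0,0,40,0,0,0,0,0,28,0,0,0,0,0])

```text
time: 11.3
ee_pos: [0.4291, 0.2779, 0.1133]
ee_rot: [-0.0, 0.706, 0.708, -0.0]
force: [0.1, -0.3, -0.5]
gripper_width: 1.0
```

Run:
```python
from h import *
o=env.get_obs(); print(np.round(o["ee_pos"],4),o["gripper_width"])
t=read_camera("top"); C=cam("top"); H,S,V=hsv("top",t); b=(abs(H-110)<15)&(S>100)
m=np.zeros(b.shape,np.uint8); 
p0=proj(C,[.46,-.2366,.018]).astype(int); cv2.circle(m,tuple(int(v) for v in p0),24,1,-1)
print(circ(C,b,p0,.018))
C=cam("wrist"); im=read_camera("wrist"); print("hub pred",proj(C,[.43,.2755,.024]))
c=np.zeros((400,800,3),np.uint8); c[:,:400]=im[:,120:520]; x,y=p0; c[:,400:]=cv2.resize(t[y-25:y+25,x-25:x+25],(400,400),interpolation=cv2.INTER_CUBIC)
cv2.imwrite("pics/w5.png",c[:,:,::-1])
```

```text
[0.4291 0.2779 0.1133] 1.0002384578337942
[ 460.  -236.6   85.5   86.4]
hub pred [324.47628921 201.03368609]
```

View pics/w5.png

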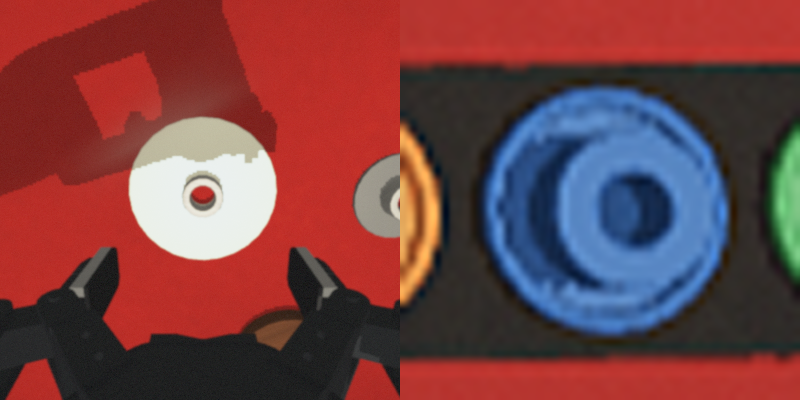

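The sleeve stands in the cup, about 3 mm off centre after parallax. The white hub is centred between the jaws at (323,194). I'll descend on it.

Request:
carry_out(rows=[0,0,20,0,0,0,0,0,40,0,0,0,0,0,40,0,0,0,0,0,24,0,0,0,0,0,10,0,0,0,0,0,4,0,0,0,0,0,0,0,0,0])

```text
time: 12.1
ee_pos: [0.4307, 0.2751, -0.0241]
ee_rot: [0.0, 0.707, 0.707, 0.0]
force: [0.4, 0.6, -0.2]
gripper_width: 1.002
```

Request:
carry_out(rows=[0,0,0,0,0,0,0,0,0,0,0,0,0,0,0,0,0,0,0,0,0,0,0,0,0,0,0,0,0,0,0,0,0,0,0,0], hand=0)

```text
time: 12.7
ee_pos: [0.431, 0.2758, -0.023]
ee_rot: [0.0, 0.707, 0.707, 0.001]
force: [-1.6, -0.2, 5.5]
gripper_width: 0.438
```

Request:
carry_out(rows=[0,0,-4,0,0,0,0,0,-10,0,0,0,0,0,-20,0,0,0,0,0,-25,0,0,0,0,0,-25,0,0,0,0,0,-15,0,0,0,0,0,-6,0,0,0])

```text
time: 13.4
ee_pos: [0.4315, 0.276, 0.083]
ee_rot: [0.001, 0.707, 0.707, 0.002]
force: [1.0, 0.8, -1.4]
gripper_width: 0.441
```

Request:
carry_out(rows=[-10,5,0,0,0,0,-24,12,0,0,0,0,-35,17,0,0,0,0,-35,17,0,0,0,0,-35,17,0,0,0,0,-35,17,0,0,0,0,-20,10,0,0,0,0,-10,4,0,0,0,0,0,0,0,0,0,0,0,0,0,0,0,0])

```text
time: 14.4
ee_pos: [0.5279, 0.0718, 0.0796]
ee_rot: [-0.001, 0.707, 0.707, -0.001]
force: [-0.6, -1.2, -1.7]
gripper_width: 0.442
```

Run:
```python
from h import *
o=env.get_obs(); print(np.round(o["ee_pos"],4),o["gripper_width"],np.round(o["force"],1))
t=read_camera("top"); s=read_camera("scene"); C=cam("top"); P=np.array(o["ee_pos"]); u=P[2]+.023
print("u",u,"scene tier pred",proj(cam("scene"),[P[0],P[1],u+.006]),"post pred",proj(cam("scene"),[.53,.071,.082]))
for n,im in(("top",t),("scene",s)):
    C=cam(n); H,S,V=hsv(n,im)
    try: print(n,circ(C,S<70,proj(C,[P[0],P[1],u+.006]),u+.006))
    except Exception as e: print(n,e)
c=np.zeros((400,800,3),np.uint8); c[:,:400]=cv2.resize(s[120:220,305:405],(400,400),interpolation=cv2.INTER_CUBIC); c[:,400:]=cv2.resize(t[187:287,234:334],(400,400),interpolation=cv2.INTER_CUBIC)
cv2.imwrite("pics/w6.png",c[:,:,::-1])
```

```text
[0.5279 0.0718 0.0796] 0.44205097949642935 [-0.6 -1.2 -1.7]
u 0.10260579751249391 scene tier pred [358.00170992 178.23156913] post pred [357.02403756 186.78050443]
top max() iterable argument is empty
scene max() iterable argument is empty
```

View pics/w6.png

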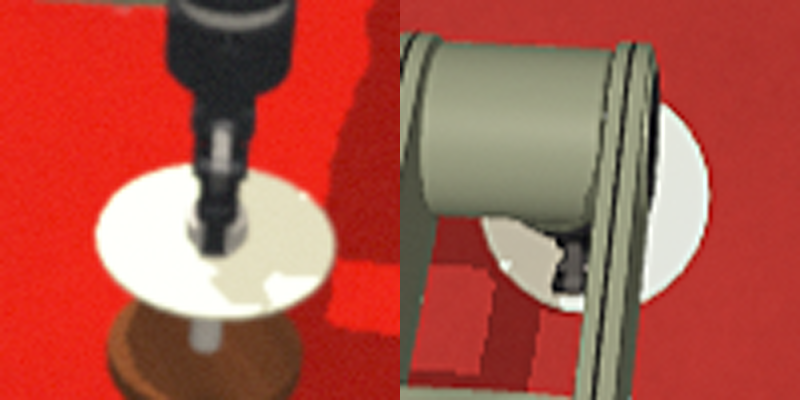

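The tier is held level (scene ellipse centre at about (359,180), wood disc centre col 356). That puts it about 2 mm too far in +y. I'll correct and lower.

Request:
carry_out(rows=[-2,1,0,0,0,0,0,0,5,0,0,0,0,0,8,0,0,0,0,0,6,0,0,0,0,0,4,0,0,0,0,0,4,0,0,0,0,0,4,0,0,0,0,0,4,0,0,0,0,0,0,0,0,0])

```text
time: 15.4
ee_pos: [0.5295, 0.0693, 0.0448]
ee_rot: [-0.001, 0.707, 0.707, -0.0]
force: [0.4, -0.0, -1.4]
gripper_width: 0.442
```

Request:
carry_out(rows=[0,0,6,0,0,0,0,0,8,0,0,0,0,0,8,0,0,0,0,0,8,0,0,0,0,0,6,0,0,0,0,0,5,0,0,0,0,0,2,0,0,0,0,0,0,0,0,0])

```text
time: 16.2
ee_pos: [0.5299, 0.0693, 0.0021]
ee_rot: [-0.0, 0.707, 0.707, -0.0]
force: [0.3, -0.0, -1.4]
gripper_width: 0.437
```

Request:
carry_out(rows=[0,0,1,0,0,0,0,0,1,0,0,0,0,0,1,0,0,0,0,0,0,0,0,0])

```text
time: 16.6
ee_pos: [0.5301, 0.0693, -0.0005]
ee_rot: [0.0, 0.707, 0.707, 0.0]
force: [1.0, 0.1, -2.0]
gripper_width: 0.435
```

Request:
carry_out(rows=[0,0,1,0,0,0,0,0,1,0,0,0,0,0,1,0,0,0,0,0,0,0,0,0])

```text
time: 17.0
ee_pos: [0.5302, 0.0693, -0.003]
ee_rot: [-0.0, 0.707, 0.707, -0.0]
force: [-1.8, -0.5, 3.9]
gripper_width: 0.44
```

Request:
carry_out(rows=[0,0,1,0,0,0,0,0,0,0,0,0])

```text
time: 17.2
ee_pos: [0.5302, 0.0693, -0.0031]
ee_rot: [-0.0, 0.707, 0.707, -0.0]
force: [-5.1, 0.3, 10.2]
gripper_width: 0.443
```

Request:
carry_out(rows=[0,0,-1,0,0,0,0,0,0,0,0,0,0,0,0,0,0,0,0,0,0,0,0,0,0,0,-10,0,0,0,0,0,-25,0,0,0,0,0,-30,0,0,0,0,0,-30,0,0,0,0,0,-10,0,0,0,0,0,0,0,0,0], hand=1)

```text
time: 18.2
ee_pos: [0.5319, 0.0693, 0.1037]
ee_rot: [0.002, 0.707, 0.707, 0.002]
force: [0.2, 0.3, 1.1]
gripper_width: 1.003
```

Request:
carry_out(rows=[-15,5,0,0,0,0,-30,12,0,0,0,0,-42,16,0,0,0,0,-42,16,0,0,0,0,-42,16,0,0,0,0,-42,16,0,0,0,0,-35,12,0,0,0,0,-16,5,0,0,0,0,-5,2,0,0,0,0,0,0,0,0,0,0,0,0,0,0,0,0])

```text
time: 19.3
ee_pos: [0.6293, -0.1979, 0.1006]
ee_rot: [-0.001, 0.707, 0.708, -0.0]
force: [0.0, -0.3, -0.4]
gripper_width: 0.997
```

Run:
```python
from h import *
o=env.get_obs(); print(np.round(o["ee_pos"],4))
for n in("top","scene"):
    im=read_camera(n); C=cam(n); H,S,V=hsv(n,im)
    try: print(n,circ(C,(S<80),proj(C,[.53,.071,.026]),.026))
    except Exception as e: print(n,e)
C=cam("wrist");H,S,V=hsv("wrist"); p=proj(C,[.63,-.1996,.006])
print(p,circ(C,(abs(H-29)<8)&(S>100),p,.006))
```

```text
[ 0.6293 -0.1979  0.1006]
top [529.3  69.6 148.7 150.3]
scene [534.6  70.7 147.7 156.1]
[324.33766945 195.4049566 ] [ 628.8 -198.   118.4  118.8]
```

The white tier is home: the top view fits 149.5 mm diameter at the expected height, at (529.3, 69.6). The yellow tier is centred under the jaws.

Request:
carry_out(rows=[0,0,15,0,0,0,0,0,35,0,0,0,0,0,38,0,0,0,0,0,22,0,0,0,0,0,10,0,0,0,0,0,4,0,0,0,0,0,0,0,0,0])

```text
time: 20.15
ee_pos: [0.6305, -0.1996, -0.0223]
ee_rot: [0.0, 0.707, 0.707, 0.0]
force: [0.0, 0.4, 0.0]
gripper_width: 0.998
```

Request:
carry_out(rows=[0,0,0,0,0,0,0,0,0,0,0,0,0,0,0,0,0,0,0,0,0,0,0,0,0,0,0,0,0,0,0,0,0,0,0,0], hand=0)

```text
time: 20.75
ee_pos: [0.6314, -0.2003, -0.0207]
ee_rot: [0.001, 0.707, 0.707, 0.0]
force: [-1.1, -0.4, 5.6]
gripper_width: 0.441
```

Request:
carry_out(rows=[0,0,-4,0,0,0,0,0,-10,0,0,0,0,0,-20,0,0,0,0,0,-25,0,0,0,0,0,-25,0,0,0,0,0,-15,0,0,0,0,0,-6,0,0,0,0,0,0,0,0,0])

```text
time: 21.55
ee_pos: [0.6305, -0.1999, 0.0833]
ee_rot: [0.001, 0.707, 0.707, 0.0]
force: [-0.2, -0.6, -1.8]
gripper_width: 0.437
```

Request:
carry_out(rows=[10,-4,0,0,0,0,25,-10,0,0,0,0,40,-15,0,0,0,0,40,-15,0,0,0,0,40,-15,0,0,0,0,40,-15,0,0,0,0,35,-13,0,0,0,0,25,-9,0,0,0,0,11,-4,0,0,0,0,4,0,0,0,0,0,0,0,0,0,0,0,0,0,0,0,0,0])

```text
time: 22.75
ee_pos: [0.5307, 0.0693, 0.0823]
ee_rot: [0.0, 0.708, 0.707, -0.0]
force: [-0.3, -0.5, -1.7]
gripper_width: 0.441
```

Run:
```python
from h import *
o=env.get_obs(); print(np.round(o["ee_pos"],4),o["gripper_width"])
P=np.array(o["ee_pos"]); z=P[2]+.0215+.006
for n in("scene","top"):
    im=read_camera(n); C=cam(n); H,S,V=hsv(n,im)
    try: print(n,circ(C,(abs(H-29)<8)&(S>100),proj(C,[.53,.07,z]),z))
    except Exception as e: print(n,e)
```

```text
[0.5307 0.0693 0.0823] 0.44107652714132906
scene [536.1  68.7 117.6 123.9]
top [525.7  25.6  28.8  91.4]
```

Request:
carry_out(rows=[1,0,5,0,0,0,0,0,8,0,0,0,0,0,6,0,0,0,0,0,5,0,0,0,0,0,4,0,0,0,0,0,4,0,0,0,0,0,4,0,0,0,0,0,0,0,0,0])

```text
time: 23.65
ee_pos: [0.5296, 0.0714, 0.0458]
ee_rot: [-0.0, 0.707, 0.707, -0.0]
force: [-0.1, 0.1, -1.4]
gripper_width: 0.439
```

Request:
carry_out(rows=[0,0,5,0,0,0,0,0,6,0,0,0,0,0,5,0,0,0,0,0,3,0,0,0,0,0,1,0,0,0,0,0,0,0,0,0])

```text
time: 24.25
ee_pos: [0.53, 0.0713, 0.0262]
ee_rot: [-0.0, 0.707, 0.707, -0.0]
force: [-0.9, -0.6, -1.4]
gripper_width: 0.44
```

Request:
carry_out(rows=[0,0,1,0,0,0,0,0,1,0,0,0,0,0,0,0,0,0])

```text
time: 24.55
ee_pos: [0.5301, 0.0713, 0.0245]
ee_rot: [0.0, 0.707, 0.707, 0.0]
force: [0.2, 0.4, -1.3]
gripper_width: 0.44
```

Request:
carry_out(rows=[0,0,1,0,0,0,0,0,1,0,0,0,0,0,0,0,0,0])

```text
time: 24.85
ee_pos: [0.5303, 0.0713, 0.0233]
ee_rot: [0.0, 0.707, 0.707, 0.0]
force: [-3.1, -0.1, 4.4]
gripper_width: 0.439
```

Request:
carry_out(rows=[0,0,1,0,0,0,0,0,0,0,0,0])

```text
time: 25.05
ee_pos: [0.5303, 0.0713, 0.0232]
ee_rot: [0.0, 0.707, 0.707, -0.0]
force: [-4.4, -0.3, 11.4]
gripper_width: 0.442
```

Request:
carry_out(rows=[0,0,-1,0,0,0,0,0,0,0,0,0,0,0,0,0,0,0,0,0,0,0,0,0,0,0,-10,0,0,0,0,0,-25,0,0,0,0,0,-30,0,0,0,0,0,-15,0,0,0,0,0,-4,0,0,0,0,0,0,0,0,0], hand=1)

```text
time: 26.05
ee_pos: [0.5307, 0.0713, 0.1074]
ee_rot: [0.001, 0.707, 0.707, 0.001]
force: [-0.2, -0.4, -0.1]
gripper_width: 1.001
```

Request:
carry_out(rows=[12,6,0,0,0,0,28,14,0,0,0,0,40,20,0,0,0,0,40,20,0,0,0,0,40,20,0,0,0,0,25,12,0,0,0,0,12,6,0,0,0,0,4,2,0,0,0,0,0,0,0,0,0,0,0,0,0,0,0,0])

```text
time: 27.05
ee_pos: [0.6295, 0.271, 0.106]
ee_rot: [-0.0, 0.707, 0.707, -0.001]
force: [-0.4, -0.8, 0.9]
gripper_width: 1.001
```

Run:
```python
from h import *
o=env.get_obs(); print(np.round(o["ee_pos"],4))
for n in("top","scene"):
    im=read_camera(n); C=cam(n); H,S,V=hsv(n,im)
    try: print(n,circ(C,(abs(H-29)<8)&(S>100),proj(C,[.53,.071,.05]),.05))
    except Exception as e: print(n,e)
C=cam("wrist");H,S,V=hsv("wrist"); p=proj(C,[.63,.272,.006])
print(p,circ(C,S<90,p,.006))
```

```text
[0.6295 0.271  0.106 ]
top [529.2  71.5 116.8 118. ]
scene [533.7  71.9 118.7 124.9]
[324.21758699 190.97377034] [627.7 275.5  88.2  88.5]
```

Request:
carry_out(rows=[1,-1,15,0,0,0,0,0,35,0,0,0,0,0,38,0,0,0,0,0,26,0,0,0,0,0,10,0,0,0,0,0,4,0,0,0,0,0,0,0,0,0])

```text
time: 27.9
ee_pos: [0.6296, 0.2733, -0.0212]
ee_rot: [0.0, 0.707, 0.707, 0.0]
force: [0.2, 0.3, 0.8]
gripper_width: 0.997
```

Request:
carry_out(rows=[0,0,0,0,0,0,0,0,0,0,0,0,0,0,0,0,0,0,0,0,0,0,0,0,0,0,0,0,0,0,0,0,0,0,0,0], hand=0)

```text
time: 28.5
ee_pos: [0.6307, 0.2738, -0.0196]
ee_rot: [0.001, 0.707, 0.707, 0.001]
force: [0.6, -0.2, 5.7]
gripper_width: 0.438
```

Request:
carry_out(rows=[0,0,-4,0,0,0,0,0,-10,0,0,0,0,0,-20,0,0,0,0,0,-25,0,0,0,0,0,-25,0,0,0,0,0,-15,0,0,0,0,0,-6,0,0,0,0,0,0,0,0,0])

```text
time: 29.3
ee_pos: [0.6295, 0.2734, 0.0843]
ee_rot: [0.0, 0.707, 0.707, 0.001]
force: [0.0, -0.4, -1.3]
gripper_width: 0.437
```

Request:
carry_out(rows=[-10,-5,0,0,0,0,-25,-13,0,0,0,0,-40,-20,0,0,0,0,-40,-20,0,0,0,0,-40,-20,0,0,0,0,-30,-14,0,0,0,0,-12,-6,0,0,0,0,-4,0,0,0,0,0,0,0,0,0,0,0,0,0,0,0,0,0])

```text
time: 30.3
ee_pos: [0.5318, 0.0732, 0.0834]
ee_rot: [-0.0, 0.707, 0.707, 0.0]
force: [0.1, 0.2, -0.3]
gripper_width: 0.437
```

Run:
```python
from h import *
o=env.get_obs(); print(np.round(o["ee_pos"],4),o["gripper_width"])
P=np.array(o["ee_pos"]); z=P[2]+.0215+.006; C=cam("scene"); s=read_camera("scene"); p=proj(C,[P[0],P[1],z]); print("tier pred",p)
c=cv2.resize(s[120:220,305:405],(600,600),interpolation=cv2.INTER_CUBIC); cv2.imwrite("pics/w7.png",c[:,:,::-1])
```

```text
[0.5318 0.0732 0.0834] 0.4366831846508439
tier pred [358.54871871 178.52045951]
```

View pics/w7.png

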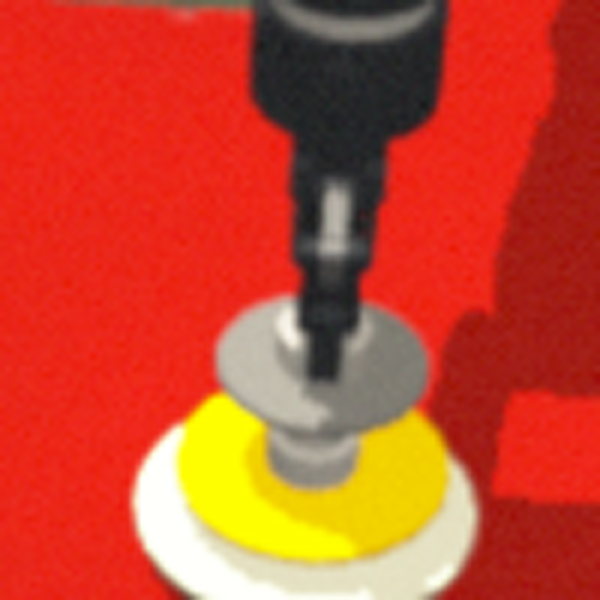

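The grey tier is level over the post. Its centre col is 321 against 313 for yellow, which is the parallax expected 60 mm higher. I'll lower.

Request:
carry_out(rows=[-1,-1,4,0,0,0,0,0,6,0,0,0,0,0,6,0,0,0,0,0,5,0,0,0,0,0,5,0,0,0,0,0,3,0,0,0,0,0,2,0,0,0,0,0,1,0,0,0,0,0,0,0,0,0])

```text
time: 31.25
ee_pos: [0.5302, 0.0713, 0.0515]
ee_rot: [0.0, 0.707, 0.707, 0.0]
force: [0.3, 0.2, -0.0]
gripper_width: 0.438
```

Request:
carry_out(rows=[0,0,1,0,0,0,0,0,1,0,0,0,0,0,0,0,0,0])

```text
time: 31.55
ee_pos: [0.5301, 0.0713, 0.0495]
ee_rot: [-0.0, 0.707, 0.707, 0.0]
force: [-0.2, -0.0, -0.4]
gripper_width: 0.438
```

Request:
carry_out(rows=[0,0,1,0,0,0,0,0,1,0,0,0,0,0,0,0,0,0])

```text
time: 31.85
ee_pos: [0.5304, 0.0713, 0.0484]
ee_rot: [0.0, 0.707, 0.707, 0.0]
force: [-2.4, 0.5, 5.5]
gripper_width: 0.442
```

Request:
carry_out(rows=[0,0,1,0,0,0,0,0,0,0,0,0])

```text
time: 32.05
ee_pos: [0.5304, 0.0713, 0.0484]
ee_rot: [0.0, 0.707, 0.707, -0.0]
force: [-4.2, -0.6, 10.6]
gripper_width: 0.438
```

Request:
carry_out(rows=[0,0,-1,0,0,0,0,0,0,0,0,0,0,0,0,0,0,0,0,0,0,0,0,0,0,0,-8,0,0,0,0,0,-20,0,0,0,0,0,-30,0,0,0,0,0,-30,0,0,0,0,0,-20,0,0,0,0,0,-10,0,0,0,0,0,0,0,0,0], hand=1)

```text
time: 33.15
ee_pos: [0.5314, 0.0713, 0.1674]
ee_rot: [0.001, 0.707, 0.707, 0.001]
force: [-0.2, 0.6, -0.1]
gripper_width: 1.002
```

Request:
carry_out(rows=[15,-10,0,0,0,0,35,-15,0,0,0,0,40,-20,0,0,0,0,40,-15,0,0,0,0,35,-10,0,0,0,0,15,0,0,0,0,0,0,0,0,0,0,0,0,0,0,0,0,0])

```text
time: 33.95
ee_pos: [0.4595, 0.2508, 0.1644]
ee_rot: [-0.0, 0.707, 0.707, -0.001]
force: [-0.7, 0.5, -0.0]
gripper_width: 0.996
```

Run:
```python
from h import *
t=read_camera("top"); s=read_camera("scene"); C=cam("top"); H,S,V=hsv("top",t)
try: print("yellow",circ(C,(abs(H-29)<8)&(S>100),proj(C,[.53,.071,.05]),.05))
except Exception as e: print(e)
print("grey",circ(C,(S<70)&(V<185)&(V>110),proj(C,[.53,.071,.074]),.074)) if 1 else 0
b=(abs(H-110)<15)&(S>100); print("sleeve top expected px",proj(C,[.46,-.2366,.068]),"cup",proj(C,[.46,-.2366,.018]))
c=np.zeros((400,800,3),np.uint8); c[:]=cv2.resize(s[130:240,200:420],(800,400),interpolation=cv2.INTER_CUBIC); cv2.imwrite("pics/w8.png",c[:,:,::-1])
```

```text
yellow [529.2  71.5 116.8 118. ]
grey [529.3  70.4  87.4  87.9]
sleeve top expected px [398.57916018 264.42791531] cup [395.09825322 264.69250519]
```

View pics/w8.png

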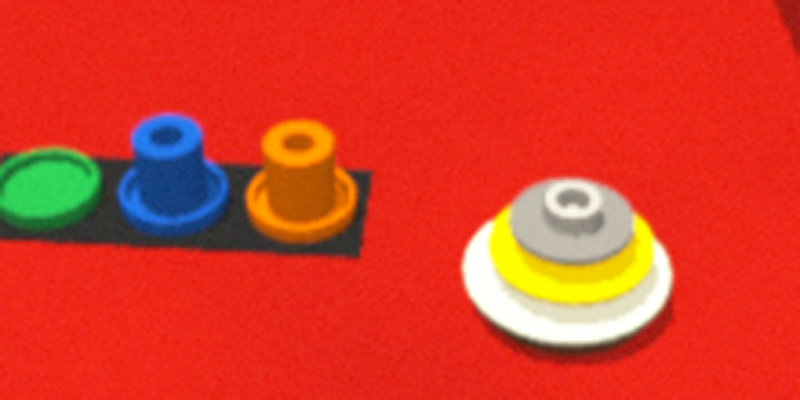

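Everything is in place: the sleeve is upright in the blue cup, all three tiers are stacked level, and the orange sleeve hasn't moved. Handing in.

```bash
python3 -c "
from workcell import env
print(env.finish_job())"
```

```text
the job is handed in; nothing more can be done
None
```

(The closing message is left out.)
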